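# Set the speed dial and change the cordless handpiece from its clip to the bench rest

### The job

The cordless rotary handpiece takes over the speed that its charging base shows at the moment it is unclipped. So first, with the handpiece still in its clips, turn the black dial down until its white line meets the red mark; then roll the handpiece sideways out of the clips, over the low sprung lips, and lay it in the two-fork bench rest with its nose towards the metal guard plate. Leave the red mark where it is, leave the dial set, and do not push about the other things in the tray.

Things in the scene. Friction and masses are not known exactly. Their poses are not given: they have to be found in the camera images.
- station: Grey charging base, fixed to the tray, 124 (x) x 154 (y) mm: right part 40 mm high with the dial, left part (y over 12 mm) a plate 18 mm high with two clips holding the handpiece. Origin on the tray surface; x along the clipped handpiece to its nose, y left towards the open side of the clips. Spans x -62 to 62, y -80 to 74 mm.
- clip_axis (a point): Axis of the two clips, midway between them (station x = 0, y = 48, z = 65 mm); frame as the station's. Steel C's 9 mm wide at x = -36 and +36 mm; 63 mm of the handpiece is free between them. Each C reaches over the top to 5 mm past the axis (top at z = 80 mm), so it cannot be lifted straight out. Out: level along +y, free after 35 mm.
- lip_front (a joint): Low sprung lip closing the open +y side of the clip nearer the nose: stands to 3 mm below the clip axis, hinged at its foot; 0 = up, folds outwards to 1.5 rad as the handpiece is pushed over it, then springs up. Both lips together resist with 10 to 17 N.
- lip_rear (a joint): The same sprung lip on the other clip, at the cap end.
- speed_dial (a joint): Speed dial, black pointer knob, 0 to 4.712 rad, growing CLOCKWISE seen from above. At value q its white line points at the angle 2.356 - q (anticlockwise from above, from station +x). Skirt 56 mm across up to z = 50 mm; on it a bar grip 50 mm long (along the white line, centred) x 13 mm wide, z = 50 to 74 mm. Stays where left (0.04 N m friction).
- set_mark (a joint): Red mark: red tab on the stiff black ring round the dial (88 mm across, tab up to 46 mm above the tray); same zero and direction as the dial, which is set when both values are equal. It always stands lower on the scale than the dial starts. Not to be moved.
- dial_grip (a point): Point on the dial's axis at the height to grip it: 62 mm above the tray, 12 mm below the top of the bar; x points along the white line, outwards.
- dial_line (a point): Point just beyond the outer end of the dial's white line, 36 mm from the dial's axis, 45 mm above the tray.
- red_mark (a point): Inner point of the red mark, 36 mm from the dial's axis, 45 mm above the tray; coincides with dial_line when the dial is set.
- handpiece_center (a point): Middle of the handpiece's grip, on its axis; x along the axis to the nose. Round, white and black, 137 mm long, 0.1 to 0.2 kg: grip 24 mm in diameter, 42.5 mm either way; behind it a grey cap (32 mm) to -56.5 mm, before it a grey ring (31 mm) to 50.5 mm, then a steel nose narrowing to 8 mm. Cap and ring stand outside the clips: it cannot slide out lengthwise.
- handpiece_nose (a point): Nose end of the handpiece, on its axis, 80 mm from the middle of the grip.
- rest: Bench rest, fixed to the tray: wooden foot 148 x 54 x 10 mm, two dark forks lined in red at x = -30 and +30 mm (8 mm thick, 90-degree V's, mouths 40 mm wide, tops at z = 50 mm) and a bright guard plate 40 mm wide, 72 mm high at x = 95 mm. Origin on the tray surface midway between the forks; x to the guard plate. Foot x -48 to 100 mm.
- rest_seat (a point): Where the middle of the grip belongs in the rest: 46 mm above the tray, midway between the forks (8 mm of play lengthwise before cap or ring meets a fork); x towards the guard plate, as the nose must point. 36 mm of clear height below it between the forks.
- bench_pin: Bench pin (wood, red clamp) fixed to the bench edge behind the tray: nearest part at x = 0.566, y -0.172 to 0.014, z 0.115 to 0.263. Carry long things in front of it, nose included, or over it. Behind, x over 0.66, the bench top is at z = 0.21. Tray walls at y = -0.319, y = 0.279 and x = 0.358 are 75 mm high.
- wrench: Small steel spanner, 21 x 138 x 8 mm (long along its y), flat in the tray on the open side of the clips, origin at its underside. Bystander, leave.
- bottle_patina: Brown dropper bottle, 36 mm wide, 60 mm high, beside the nose end of the rest, origin at its underside. Bystander, leave.
- felt_wheel: Felt polishing wheel, 50 mm wide, 9 mm thick, lying beside the rest, origin at its underside. Bystander, leave.
- tin_wax: Small green-grey tin, 50 mm wide, 30 mm high, beside the rest, origin at its underside. Bystander, leave.
- bottle_flux: White dropper bottle with red cap, 36 mm wide, 75 mm high, at the back of the tray, origin at its underside. Bystander, leave.
- tin_flux: Red-brown tin, 62 mm wide, 34 mm high, at the back of the tray, origin at its underside. Bystander, leave.
- bur_stand: Black block with burs, 62 x 62 x 53 mm, at the back of the tray, origin at its underside. Bystander, leave.
- tape_roll: Roll of masking tape lying flat, 61 mm across, 18 mm high, at the back of the tray, origin at its underside. Bystander, leave.

How it is judged:
On the way, in this order (a step that is already met when the one before it is completed fails the run):
1. the dial has been let go with its white line at the red mark while the handpiece is still in its clips (distance between dial_line and red_mark below 0.0035 m and y of handpiece_center in the frame of station between 0.04 and 0.056 m and z of handpiece_center in the frame of station between 0.058 and 0.072 m and contact force between the fingers and speed_dial below 0.3 N), for 0.2 s.
2. the handpiece has come out sideways over the lips: its axis more than 14 mm to the open side while less than 35 mm above its height in the clips (y of handpiece_center in the frame of station above 0.062 m and z of handpiece_center in the frame of station between 0.04 and 0.1 m and x of handpiece_center in the frame of station between -0.05 and 0.05 m).
At the end, for the whole second after the job is handed in: The dial's white line is within 3.5 mm (5.5 degrees) of the red mark; the handpiece lies still in both forks, nose to the guard plate: middle of the grip within 11 mm of midway along the rest, axis within 5 mm sideways and in height and within 0.1 rad of parallel (distance between dial_line and red_mark below 0.0035 m and x of handpiece_center in the frame of rest between -0.011 and 0.011 m and y of handpiece_center in the frame of rest between -0.005 and 0.005 m and z of handpiece_center in the frame of rest between 0.041 and 0.051 m and x of handpiece_nose in the frame of rest above 0.06 m and angle between the x axis of handpiece_center and the x axis of rest, either way round below 0.1 rad and linear speed of handpiece below 0.02 m/s); the robot touches nothing.
It fails at once if the red mark has been shifted (over 4 mm) (distance of red_mark from where it was at the start of the episode above 0.004 m).
It fails at once if another thing in the tray has been pushed more than 25 mm or knocked over (distance of any of wrench, bottle_patina, felt_wheel, tin_wax, bottle_flux, tin_flux, bur_stand, tape_roll from where it was at the start of the episode above 0.025 m or angle between any of wrench, bottle_patina, felt_wheel, tin_wax, bottle_flux, tin_flux, bur_stand, tape_roll's own z axis and vertical above 0.5 rad).
It also fails if it takes over 72 s, if anything falls off the work surface, if the arm or the gripper's body presses on something with over 40 N, if the wrist force passes 120 N, or if a joint passes its speed limit or range.

### The arm

A 6-joint arm with a two-finger parallel gripper is mounted at the origin on a cart in front of the work surface, level with it; the furniture and walls round the work are solid. World frame = base frame: x ahead of the robot, y to its left, z up, the work surface at z = 0. Lengths are in m, angles in rad, forces in N, time in s.
With the tool pointing down it reaches from about 0.325 to 0.925 m from the base axis. Payload 3.1 kg.
Tool frame: the origin (TCP) lies at the very end of the fingers, on their centre line; the grasp point (between the pads) lies 19 mm behind it; z points along the fingers, y is the line along which they close (so a half turn about z gives the same grasp; the last joint's range is limited). The gripper opens to 85 mm and grips with 20 to 120 N. Pads are 22 mm wide; open, the fingers measure 114 mm over their backs; the gripper's body (76 mm by 85 mm) begins 54 mm behind the grasp point. The pads swing forward as they close: fully open they stand 13 mm farther back than shut.
Start: joints at [1.205, 0.217, 1.613, -0, 1.311, -0.112], TCP at [0.157, 0.605, 0.231] pointing down, gripper open.
Joint ranges: [-2.75, 2.75], [-0.78, 2.1], [0.31, 2.55], [-1.13, 4.27], [0.13, 2.63], [-2.58, 2.58]. Speed limits (rad/s): [2.79, 2.79, 3.14, 3.14, 3.14, 3.14].

### API

Orientations are given as a unit quaternion [w, x, y, z].
In Python, from cell import r gives the robot as it stands.
- The arm moves only by the tool drive_tool, never from a script. Its argument "commands" is a list of rows, each a list of 3 entries, a list of its own where there are three numbers: the turn, a rotation vector about the tool's x, y, z in degrees, then the shift along the tool's x, y, z in m, then the opening, from 0 (shut) to 1 (fully open). In form: [[[rx, ry, rz], [dx, dy, dz], grip], ...]. A call has 1 to 8 rows; each row shifts and turns the commanded pose from where the row before left it, along the tool's axes as they then stand; what a row does not reach is not made up. A row lasts 1/10 s, in which the tool goes at most 50 mm and 8.59 degrees, less where a joint would pass 70% of its speed; a pose out of reach is approached as far as the arm can. A call with a gripper value outside its range is refused whole. The fingers move at their own pace and stop on an object; "newtons" is the grip in N (left out, the last holds). Time passes only in rows, so rows that do not move let the fingers close. It gives the time, the measured TCP pose, the force, the opening and the grip force at its end, in the units of the state.
- r.state(): the state, without advancing time (a new reading comes with each control period).
- r.get_image(name): name is "side" or "top" or "wrist"; returns the picture (384x512x3 uint8, red, green, blue); there is no depth.
- r.camera_params(name): a dict with "fx", "fy", "cx", "cy" (pixels), "rvec" (rotation vector, rad) and "tvec" (3), from world to camera coordinates, as OpenCV has them. Camera axes: x right, y down, z forward; pixel columns grow to the right and rows downward; lengths in m; the calibration is good to about 2 mm. The wrist camera is an equidistant fisheye: a pixel r from the principal point sees the ray r / f radians off the axis. A picture is of the moment at which its call begins: read the wrist's pose just before it. camera_params takes no time and is no camera call; for the wrist camera it gives the pose at the moment of the call.
- r.sign_off(): hands the job in; it is judged then, once.
Trained networks look in the newest picture that a camera, given by its name, has taken for a name from the list of things; names that differ only in an ending like _2 or _b are one class to them, and where a whole thing is asked for, a point or a joint stands for the part that bears it (a point fixed in the world has none). Each returns a list of dicts, best first, with "conf" (0 to 1); they miss things now and then, are a little off and sometimes report something else, mostly with a low value. They report only what shows in the picture. A call takes as long as a camera call.
- r.regions_of(label, camera): "mask" (384x512 bool, what is visible of it) and "point" ([column, row] in pixels, amid what is visible of it).
- r.spot_point(label, camera): "point" ([column, row] in pixels: a listed point, or the origin of a listed thing).
The state is a dict: "time": time; "joints": joint angles; "qd": joint speeds; "joint_efforts": joint torques, N m; "eef_pos": TCP position; "ee_rot": TCP orientation; "wrist_force": force on the tool from outside, world axes, zero at the start; "moment": the same for the moment, N m; "grip_width": finger opening in m; "finger_force": force on a finger pad.
Only numpy, scipy, OpenCV 4.12 (cv2) and the standard library are available. Lean on these libraries where they do the work, as an engineer would, in place of code of your own. Each camera call takes 0.05 s, during which the arm holds its last target. There are 200 camera calls.

## Working session

There is one attempt and no reset: what is moved stays moved. The work goes in short steps, Python scripts to look and compute and a tool call to move; the robot and the scene stay as the last step left them, time stands still between calls to the robot, and variables do not carry over. Pictures are saved under pics/ and viewed, at most 13 in all, crops included, and the job is handed in when it is done.

Besides the shell and the picture viewer there is one more tool, called as name(argument=value, ...) on one line, values as JSON. drive_tool: Moves the arm, as the interface text tells. Its arguments: {"type":"object","properties":{"commands":{"type":"array"},"newtons":{"type":"number"}},"required":["commands"]}

```bash
mkdir -p pics; cat > h.py <<'E'
import numpy as np,cv2
from cell import r
from scipy.spatial.transform import Rotation as R
def ray(cam,px):
    p=r.camera_params(cam);M=cv2.Rodrigues(np.array(p["rvec"],float))[0];t=np.array(p["tvec"],float)
    u=np.array([(px[0]-p["cx"])/p["fx"],(px[1]-p["cy"])/p["fy"]])
    if cam=="wrist":
        th=np.linalg.norm(u);d=np.array([*(u/max(th,1e-9)*np.sin(th)),np.cos(th)])
    else: d=np.array([*u,1])
    return -M.T@t, M.T@(d/np.linalg.norm(d))
def onz(cam,px,z):
    c,d=ray(cam,px);return c+d*(z-c[2])/d[2]
def tri(obs):
    A=np.zeros((3,3));b=np.zeros(3)
    for cam,px in obs:
        c,d=ray(cam,px);P=np.eye(3)-np.outer(d,d);A+=P;b+=P@c
    return np.linalg.solve(A,b)
def save(cam,name):
    im=r.get_image(cam);cv2.imwrite("pics/"+name,im[:,:,::-1]);return im
def spot(l,cam):
    o=r.spot_point(l,cam);return (o[0]["point"],o[0]["conf"]) if o else None
E
python3 - <<'E'
from h import *
np.set_printoptions(precision=4,suppress=True)
a=save("top","t0.png");b=save("side","s0.png")
cv2.imwrite("pics/a.png",cv2.resize(np.vstack([a,b])[:,:,::-1],None,fx=.78,fy=.78)) 
Z=dict(station=0,clip_axis=.065,dial_grip=.062,dial_line=.045,red_mark=.045,handpiece_center=.065,handpiece_nose=.065,rest=0,rest_seat=.046,wrench=0,bottle_patina=0,felt_wheel=0,tin_wax=0)
for l,z in Z.items():
    o={c:spot(l,c) for c in("top","side")}
    print(l,*[(c,np.round(v[0]),round(v[1],2),onz(c,v[0],z)[:2]) for c,v in o.items() if v], tri([(c,v[0]) for c,v in o.items()]) if all(o.values()) else '')
print(r.state()["time"],r.state()["ee_rot"])
E
```

```text
station ('top', array([289., 227.]), 0.77, array([ 0.4713, -0.1092])) ('side', array([236., 250.]), 0.72, array([ 0.4666, -0.094 ])) [ 0.4666 -0.1073  0.0135]
clip_axis ('top', array([273., 236.]), 0.67, array([ 0.4478, -0.0684])) ('side', array([228., 218.]), 0.62, array([ 0.4639, -0.0506])) [ 0.4528 -0.0689  0.0819]
dial_grip ('top', array([308., 221.]), 0.69, array([ 0.4777, -0.1472])) ('side', array([244., 246.]), 0.66, array([ 0.4699, -0.1466])) [ 0.474  -0.1464  0.0613]
dial_line ('top', array([310., 210.]), 0.97, array([ 0.5038, -0.153 ])) ('side', array([260., 250.]), 0.74, array([ 0.5038, -0.1522])) [ 0.5036 -0.1529  0.0457]
red_mark ('top', array([288., 224.]), 0.94, array([ 0.474 , -0.1041])) ('side', array([238., 238.]), 0.82, array([ 0.4689, -0.1033])) [ 0.4715 -0.1035  0.0449]
handpiece_center ('top', array([268., 236.]), 0.89, array([ 0.4469, -0.0595])) ('side', array([223., 223.]), 0.67, array([ 0.4474, -0.0646])) [ 0.4478 -0.0598  0.0608]
handpiece_nose ('top', array([260., 197.]), 0.69, array([ 0.5337, -0.0425])) ('side', array([257., 209.]), 0.87, array([ 0.5373, -
[... 296 characters left out ...]
ay([0.4686, 0.1103])) [0.4666 0.1025 0.0516]
wrench ('top', array([247., 242.]), 0.68, array([ 0.4371, -0.0115])) ('side', array([228., 221.]), 0.36, array([0.4785, 0.0114])) [ 0.453  -0.0162  0.0278]
bottle_patina ('top', array([166., 212.]), 0.67, array([0.513, 0.175])) ('side', array([226., 183.]), 0.51, array([0.5244, 0.1791])) [0.5174 0.1728 0.0049]
felt_wheel ('top', array([222., 244.]), 0.73, array([0.435 , 0.0466])) ('side', array([211., 218.]), 0.78, array([0.4429, 0.0389])) [ 0.4397  0.0461 -0.0055]
tin_wax ('top', array([221., 212.]), 0.57, array([0.5091, 0.0467])) ('side', array([239., 207.]), 0.72, array([0.5234, 0.0565])) [0.5136 0.0446 0.0105]
1.4 [0.     0.1265 0.992  0.    ]
```

View pics/a.png

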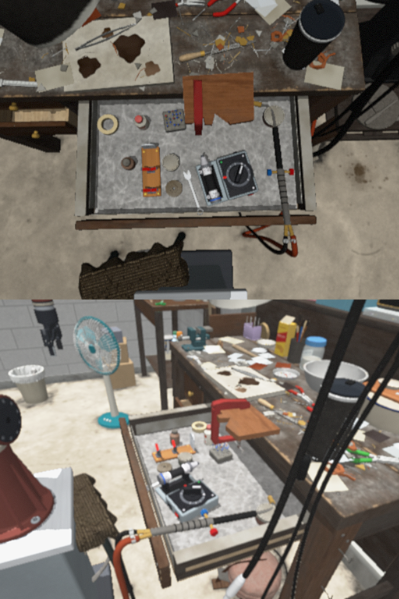

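View crop.

```bash
python3 - <<'E'
import cv2,numpy as np
a=cv2.imread("pics/t0.png")[120:290,100:390];b=cv2.imread("pics/s0.png")[130:340,150:400]
a=cv2.resize(a,(580,340),interpolation=2);cv2.imwrite("pics/c1.png",a)
cv2.imwrite("pics/c2.png",cv2.resize(b,(700,588),interpolation=2))
E
```

```text
(no output)
```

View pics/c1.png

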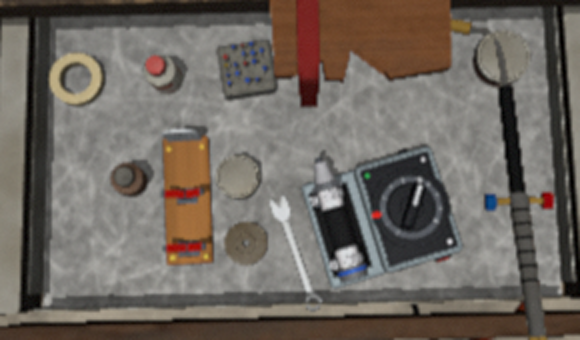

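View pics/c2.png

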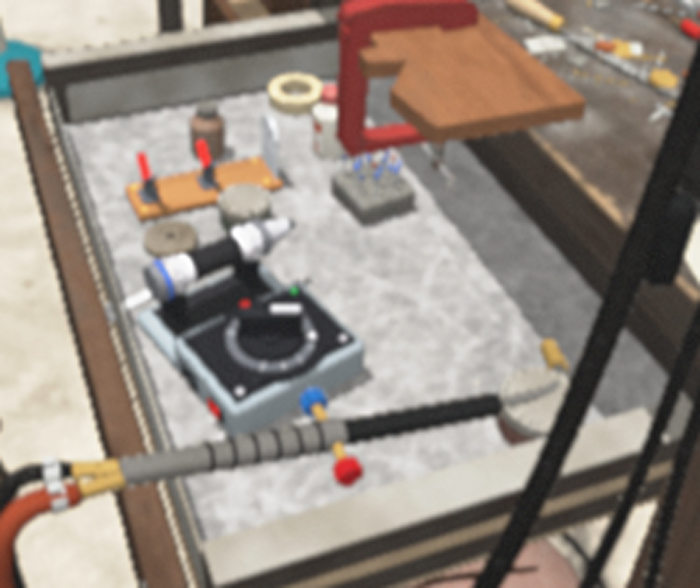

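The top view (2x crop) shows the dial at about (411,208), its white line pointing up and the red tab at (376,215) to its left. The nose points away from the robot, and the rest's bright guard plate is at the far end (185,132). The side view agrees. I'm moving above the station.

drive_tool(commands=[[[0,0,0],[-0.0288,-0.038,0],1],[[0,0,0],[-0.0288,-0.038,0],1],[[0,0,0],[-0.0288,-0.038,0],1],[[0,0,0],[-0.0288,-0.038,0],1],[[0,0,0],[-0.0288,-0.038,0],1],[[0,0,0],[-0.0288,-0.038,0],1],[[0,0,0],[-0.0288,-0.038,0],1],[[0,0,0],[-0.0288,-0.038,0],1]])

```text
time: 2.2
eef_pos: [0.304, 0.2513, 0.2316]
ee_rot: [0.001, 0.126, 0.992, 0.0]
wrist_force: [1.5, 0.4, -0.1]
grip_width: 0.0859
finger_force: 0.0
```

drive_tool(commands=[[[0,0,0],[-0.0288,-0.038,0],0.5],[[0,0,0],[-0.0288,-0.038,0],0.5],[[0,0,0],[-0.0288,-0.038,0],0.5],[[0,0,0],[-0.0288,-0.038,0],0.5],[[0,0,0],[-0.0288,-0.038,0],0.5],[[0,0,0],[-0.0288,-0.038,0],0.5],[[0,0,0],[-0.0288,-0.038,0],0.5],[[0,0,0],[-0.0288,-0.038,0],0.5]])

```text
time: 3.0
eef_pos: [0.4508, -0.1014, 0.2317]
ee_rot: [0.001, 0.127, 0.992, 0.0]
wrist_force: [0.6, 0.4, 0.6]
grip_width: 0.0427
finger_force: 0.0
```

drive_tool(commands=[[[0,0,8.5],[0,0,0],0.5],[[0,0,8.5],[0,0,0],0.5],[[0,0,8.5],[0,0,0],0.5],[[0,0,8.5],[0,0,0],0.5],[[0,0,8.5],[0,0,0],0.5],[[0,0,8.5],[0,0,0],0.5],[[0,0,8.5],[0,0,0],0.5],[[0,0,8.5],[0,0,0],0.5]])

```text
time: 3.8
eef_pos: [0.4503, -0.0992, 0.2314]
ee_rot: [0.0, 0.662, 0.75, 0.0]
wrist_force: [0.2, 1.0, -0.8]
grip_width: 0.0426
finger_force: 0.0
```

drive_tool(commands=[[[0,0,8.5],[0,0,0],0.5],[[0,0,8.5],[0,0,0],0.5],[[0,0,8.5],[0,0,0],0.5],[[0,0,8.5],[0,0,0],0.5],[[0,0,8.5],[0,0,0],0.5],[[0,0,8.5],[0,0,0],0.5],[[0,0,8.5],[0,0,0],0.5],[[0,0,8.5],[0,0,0],0.5]])

```text
time: 4.6
eef_pos: [0.4503, -0.0992, 0.2315]
ee_rot: [0.0, 0.968, 0.251, 0.0]
wrist_force: [0.2, -0.7, -0.0]
grip_width: 0.0427
finger_force: 0.0
```

drive_tool(commands=[[[0,0,8.5],[0,0,0],0.5],[[0,0,8.5],[0,0,0],0.5],[[0,0,8.5],[0,0,0],0.5],[[0,0,8.5],[0,0,0],0.5],[[0,0,7.5],[0,0,0],0.5],[[0,0,0],[0,0,0],0.5]])

```text
time: 5.2
eef_pos: [0.4503, -0.0993, 0.2315]
ee_rot: [0.0, 0.994, -0.105, 0.0]
wrist_force: [-1.4, -0.4, -0.6]
grip_width: 0.0428
finger_force: 0.0
```

```bash
cat > look.py <<'E'
from h import *
import sys
np.set_printoptions(precision=4,suppress=True)
s=r.state();print(s["time"],np.array(s["eef_pos"]),np.array(s["ee_rot"]),"yaw",np.degrees(np.arctan2(*R.from_quat(np.roll(s["ee_rot"],-1)).as_matrix()[[1,0],0])),s["grip_width"])
save("wrist",sys.argv[1])
Z=dict(clip_axis=.065,dial_grip=.062,dial_line=.045,red_mark=.045,handpiece_center=.065,handpiece_nose=.065,rest_seat=.046)
for l in sys.argv[2:]:
    v=spot(l,"wrist")
    if v: print(l,np.round(v[0]),round(v[1],2),onz("wrist",v[0],Z[l]))
E
python3 look.py w1.png clip_axis dial_grip dial_line red_mark handpiece_center handpiece_nose rest_seat
```

```text
5.2 [ 0.4503 -0.0993  0.2315] [ 0.0001  0.9945 -0.1048  0.0002] yaw -12.028429294269774 0.042768169219277605
clip_axis [213. 180.] 0.82 [ 0.453  -0.0609  0.065 ]
dial_grip [283. 143.] 0.65 [ 0.4769 -0.142   0.062 ]
dial_line [283. 111.] 0.61 [ 0.5088 -0.1502  0.045 ]
red_mark [250. 156.] 0.63 [ 0.4673 -0.1052  0.045 ]
handpiece_center [214. 182.] 0.74 [ 0.4507 -0.0615  0.065 ]
handpiece_nose [175. 115.] 0.79 [ 0.531  -0.0375  0.065 ]
rest_seat [ 86. 195.] 0.64 [0.467  0.1099 0.046 ]
```

View pics/w1.png

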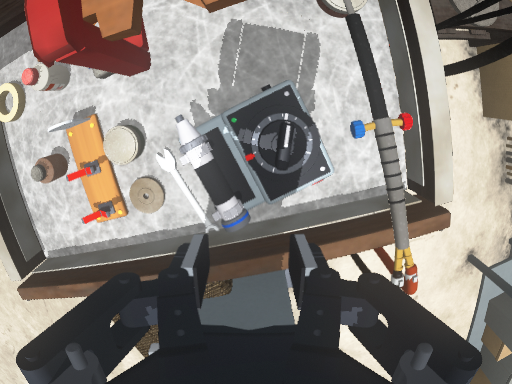

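The wrist view shows the dial at (283,143), its white line up at (288,122), the red tab at (250,156) and the handpiece at (214,182). The networks agree with it, so I'll take one closer look.

drive_tool(commands=[[[0,0,0],[0,0.0185,0.035],0.5],[[0,0,0],[-0.002,0.0185,0.035],0.5],[[0,0,0],[0,0,0],0.5],[[0,0,0],[0,0,0],0.5]])

```text
time: 6.0
eef_pos: [0.4402, -0.1348, 0.1609]
ee_rot: [-0.001, 0.994, -0.105, -0.001]
wrist_force: [1.1, -0.4, -0.3]
grip_width: 0.0427
finger_force: 0.0
```

```bash
python3 look.py w2.png clip_axis dial_grip dial_line red_mark handpiece_center handpiece_nose
python3 - <<'E'
from h import *
a=cv2.imread("pics/w2.png");cv2.imwrite("pics/w2c.png",cv2.resize(a[:260,100:400],None,fx=2,fy=2,interpolation=2))
E
```

```text
6.0 [ 0.4402 -0.1348  0.1609] [-0.0006  0.9944 -0.1053 -0.0008] yaw -12.092188115448405 0.04267676067069308
clip_axis [163. 199.] 0.98 [ 0.4531 -0.0613  0.065 ]
dial_grip [248. 151.] 0.58 [ 0.4773 -0.1427  0.062 ]
dial_line [253. 110.] 0.8 [ 0.5098 -0.1539  0.045 ]
red_mark [212. 165.] 0.84 [ 0.4692 -0.1075  0.045 ]
handpiece_center [162. 201.] 0.71 [ 0.451  -0.0596  0.065 ]
handpiece_nose [116. 120.] 0.75 [ 0.5304 -0.0378  0.065 ]
```

View pics/w2c.png

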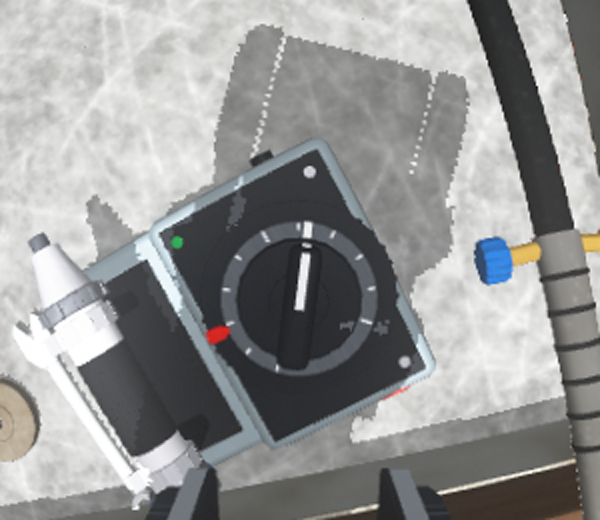

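The dial ring's centre is at crop (299,299), the line's outer end at (307,226), the red tab's inner tip at (228,331), and the bar spans (290,368) to (307,240).

```bash
python3 - <<'E'
from h import *
np.set_printoptions(precision=4,suppress=True)
P=lambda x,y,z:onz("wrist",(100+x/2,y/2),z)[:2]
c=P(299.5,299,.045);print("c",c,"redtip",P(228,331,.045),"line in",P(302,308,.074),"line out bar",P(306,243,.074),"tick",P(307,226,.045))
for z in(.05,.062,.074):print(P(290,366,z),P(306,241,z))
for n,v in(("red",P(228,331,.045)-c),("redouter",P(208,340,.045)-c),("line",P(306,243,.074)-P(302,308,.074)),("bar",P(306,241,.074)-P(290,366,.062))):print(n,np.degrees(np.arctan2(v[1],v[0])),np.linalg.norm(v))
E
```

```text
c [ 0.4755 -0.1434] redtip [ 0.4682 -0.1091] line in [ 0.4758 -0.1444] line out bar [ 0.5006 -0.1512] tick [ 0.5064 -0.1534]
[ 0.4478 -0.1332] [ 0.5003 -0.1515]
[ 0.4508 -0.134 ] [ 0.5008 -0.1515]
[ 0.4537 -0.1348] [ 0.5013 -0.1514]
red 102.00731977204696 0.0350959811656327
redouter 101.93695427922205 0.045176802827505205
line -15.447001799411964 0.0256812437444175
bar -18.984153440399542 0.053493944198251465
```

drive_tool(commands=[[[0,0,0],[0.0365,0.001,0],0.5],[[0,0,4],[0,0,0],0.5],[[0,0,0],[0,0,0.035],0.5],[[0,0,0],[0,0,0.035],0.5],[[0,0,0],[0,0,0.025],0.5],[[0,0,0],[0,0,0.01],0.5],[[0,0,0],[0,0,0],0.5]])

```text
time: 7.05
eef_pos: [0.4751, -0.143, 0.0552]
ee_rot: [-0.0, 0.99, -0.139, -0.001]
wrist_force: [-0.1, -1.0, 0.0]
grip_width: 0.0428
finger_force: 0.0
```

drive_tool(commands=[[[0,0,0],[0,0,0],0.1],[[0,0,0],[0,0,0],0.1],[[0,0,0],[0,0,0],0.1],[[0,0,0],[0,0,0],0.1],[[0,0,0],[0,0,0],0.1],[[0,0,0],[0,0,0],0.1]], newtons=25)

```text
time: 7.65
eef_pos: [0.4778, -0.1434, 0.0583]
ee_rot: [-0.0, 0.99, -0.14, 0.002]
wrist_force: [0.8, 4.7, 5.9]
grip_width: 0.0122
finger_force: 28.5
```

```bash
python3 look.py w3.png dial_grip dial_line red_mark; python3 -c "
from h import *
s=r.state();print(s['wrist_force'],s['moment'],s['finger_force'],s['joints'])"
```

```text
7.65 [ 0.4778 -0.1434  0.0583] [-0.0003  0.9902 -0.1398  0.0017] yaw -16.07476923280746 0.012209143042697325
dial_grip [246. 257.] 0.95 [ 0.4735 -0.1412  0.062 ]
dial_line [248. 184.] 0.89 [ 0.5073 -0.1516  0.045 ]
red_mark [195. 266.] 0.59 [ 0.4668 -0.106   0.045 ]
[-0.02926665  4.61816222  7.36025384] [ 0.72090491 -0.05326655 -0.04798453] 28.468419313430786 [-4.33381788e-01  1.75370786e-01  2.02759169e+00  1.98986227e-03
  9.35391523e-01  1.41674887e+00]
```

drive_tool(commands=[[[0,0,0],[0,0,-0.004],0.1],[[0,0,0],[0,0,0],0.1],[[0,0,-5],[0,0,0],0.1],[[0,0,-5],[0,0,0],0.1],[[0,0,-5],[0,0,0],0.1],[[0,0,-5],[0,0,0],0.1],[[0,0,-5],[0,0,0],0.1],[[0,0,-5],[0,0,0],0.1]])

```text
time: 8.65
eef_pos: [0.4773, -0.1421, 0.0589]
ee_rot: [-0.001, 0.992, 0.122, 0.002]
wrist_force: [8.7, 5.4, -13.3]
grip_width: 0.0123
finger_force: 26.8
```

```bash
python3 look.py w4.png dial_grip dial_line red_mark; python3 -c "
from h import *
s=r.state();print(s['wrist_force'],s['moment'],s['finger_force'],s['joints'])"
```

```text
8.65 [ 0.4773 -0.1421  0.0589] [-0.0009  0.9925  0.1225  0.0023] yaw 14.067792680178403 0.012340183535941346
dial_grip [250. 253.] 0.77 [ 0.4747 -0.143   0.062 ]
dial_line [247. 180.] 0.91 [ 0.5088 -0.1327  0.045 ]
red_mark [189. 238.] 0.66 [ 0.4668 -0.1079  0.045 ]
[  8.20747423   4.81805866 -14.30984523] [ 0.77749317 -1.46224234 -0.00932881] 26.775922179222107 [-0.43265825  0.17264769  2.02956462  0.00471286  0.93633123  0.89279481]
```

drive_tool(commands=[[[0,0,0],[0.002,-0.0005,0.002],0.1],[[0,0,-8],[0,0,0],0.1],[[0,0,-8],[0,0,0],0.1],[[0,0,-8],[0,0,0],0.1],[[0,0,-8],[0,0,0],0.1],[[0,0,-8],[0,0,0],0.1],[[0,0,-8],[0,0,0],0.1],[[0,0,-8],[0,0,0],0.1]])

```text
time: 9.65
eef_pos: [0.4761, -0.1405, 0.0587]
ee_rot: [-0.003, 0.818, 0.575, -0.001]
wrist_force: [-5.2, 8.1, 7.1]
grip_width: 0.0124
finger_force: 29.6
```

drive_tool(commands=[[[0,0,-8],[0,0,0],0.1],[[0,0,-8],[0,0,0],0.1],[[0,0,-5],[0,0,0],0.1],[[0,0,0],[0,0,0],0.1]])

```text
time: 10.05
eef_pos: [0.4753, -0.1403, 0.0587]
ee_rot: [-0.004, 0.701, 0.714, -0.001]
wrist_force: [-5.8, 8.4, 9.7]
grip_width: 0.0118
finger_force: 29.8
```

```bash
python3 look.py w5.png dial_grip dial_line red_mark; python3 -c "
from h import *
s=r.state();print(s['wrist_force'],s['moment'],s['finger_force'],s['joints'])
a=cv2.imread('pics/w5.png');cv2.imwrite('pics/w5c.png',cv2.resize(a[100:340,120:400],None,fx=2.4,fy=2.4,interpolation=2))"
```

```text
10.05 [ 0.4753 -0.1403  0.0587] [-0.004   0.7006  0.7135 -0.0006] yaw 91.04514583151433 0.01180002870464168
dial_grip [248. 255.] 0.63 [ 0.474  -0.1432  0.062 ]
dial_line [247. 180.] 0.65 [ 0.4725 -0.1062  0.045 ]
red_mark [236. 181.] 0.87 [ 0.4663 -0.1072  0.045 ]
[-6.13916913  8.44905245  9.84766875] [1.31572007 0.94564197 0.04677118] 29.7900652885437 [-4.29714075e-01  1.74883725e-01  2.02739086e+00  1.91430412e-03
  9.47307785e-01 -4.47663504e-01]
```

View pics/w5c.png

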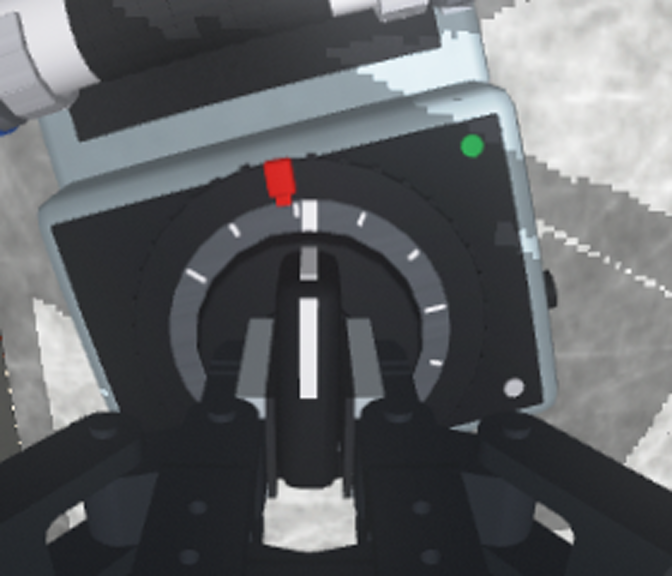

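The line's end is at crop (309,202) and the red tip at (283,203), about 6 mm or 10° to go.

drive_tool(commands=[[[0,0,-5],[0,0,-0.001],0.1],[[0,0,-5],[0,0,0],0.1],[[0,0,0],[0,0,0],0.1],[[0,0,0],[0,0,0],0.1]])

```text
time: 10.65
eef_pos: [0.4749, -0.1403, 0.0587]
ee_rot: [-0.004, 0.636, 0.771, -0.0]
wrist_force: [-5.3, 6.9, 4.1]
grip_width: 0.0125
finger_force: 29.1
```

```bash
python3 look.py w6.png dial_grip dial_line red_mark; python3 -c "
from h import *
s=r.state();print(s['wrist_force'],s['moment'],s['finger_force'],s['joints'])
a=cv2.imread('pics/w6.png');cv2.imwrite('pics/w6c.png',cv2.resize(a[140:260,180:320],None,fx=4,fy=4,interpolation=2))"
```

```text
10.65 [ 0.4749 -0.1403  0.0587] [-0.0041  0.6363  0.7714 -0.0005] yaw 100.96782010016597 0.012534090846907786
dial_line [249. 180.] 0.63 [ 0.4672 -0.1072  0.045 ]
red_mark [250. 179.] 0.72 [ 0.4681 -0.1064  0.045 ]
[-4.74032182  7.81755335  4.47985079] [1.02596274 0.71579102 0.00783978] 29.109678268432617 [-4.29946699e-01  1.74199775e-01  2.02805807e+00  1.52493505e-03
  9.47553942e-01 -6.22196015e-01]
```

View pics/w6c.png

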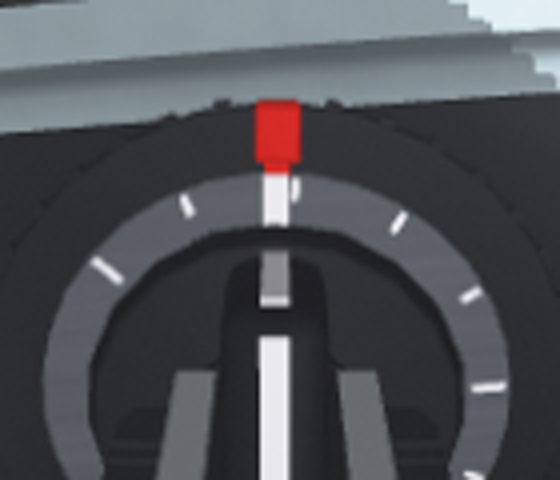

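The line meets the red mark at crop (275,172). Releasing and rising, then turning to the handpiece.

drive_tool(commands=[[[0,0,0],[0,0,0],0.4],[[0,0,0],[0,0,0],0.4],[[0,0,0],[0,0,0],0.4],[[0,0,0],[0,0,0],0.4],[[0,0,0],[0,0,-0.02],0.4],[[0,0,0],[0,0,-0.04],0.4],[[0,0,0],[0,0,-0.045],0.4],[[0,0,0],[0,0,0],0.4]])

```text
time: 11.65
eef_pos: [0.4832, -0.1452, 0.1719]
ee_rot: [0.007, 0.636, 0.771, 0.002]
wrist_force: [0.6, -1.5, 0.4]
grip_width: 0.0341
finger_force: 0.0
```

drive_tool(commands=[[[0,0,8.5],[0,0,0],0.5],[[0,0,8.5],[0,0,0],0.5],[[0,0,8.5],[0,0,0],0.5],[[0,0,8.5],[0,0,0],0.5],[[0,0,8.5],[0,0,0],0.5],[[0,0,8.5],[0,0,0],0.5],[[0,0,8.5],[0,0,0],0.5],[[0,0,8.5],[0,0,0],0.5]])

```text
time: 12.45
eef_pos: [0.4777, -0.1428, 0.1638]
ee_rot: [-0.0, 0.96, 0.281, -0.0]
wrist_force: [-0.1, -0.4, -0.2]
grip_width: 0.0429
finger_force: 0.0
```

drive_tool(commands=[[[0,0,8.5],[0,0,0],0.5],[[0,0,8.5],[0,0,0],0.5],[[0,0,0],[-0.035,-0.045,0],0.5],[[0,0,0],[-0.035,-0.035,0],0.5],[[0,0,0],[0,0,0],0.5],[[0,0,0],[0,0,0],0.5]])

```text
time: 13.05
eef_pos: [0.393, -0.0885, 0.1634]
ee_rot: [0.0, 0.99, 0.139, -0.0]
wrist_force: [-0.3, -0.0, 0.2]
grip_width: 0.0425
finger_force: 0.0
```

```bash
python3 look.py w7.png clip_axis dial_line red_mark handpiece_center handpiece_nose;python3 -c "
from h import *
a=cv2.imread('pics/w7.png');cv2.imwrite('pics/w7c.png',cv2.resize(a[40:300,140:400],None,fx=2.3,fy=2.3,interpolation=2))
m=r.regions_of('handpiece_center','wrist')[0]['mask'];ys,xs=np.nonzero(m)
P=np.array([onz('wrist',p,.065)[:2] for p in zip(xs[::5],ys[::5])]);c=P.mean(0);w=np.linalg.svd(P-c,full_matrices=False)[2][0];print(c,np.degrees(np.arctan2(w[1],w[0])),np.ptp((P-c)@w),np.ptp((P-c)@[-w[1],w[0]]))"
```

```text
13.05 [ 0.393  -0.0885  0.1634] [ 0.0001  0.9903  0.1391 -0.0002] yaw 15.987271944368832 0.04248275748345669
dial_line [291. 118.] 0.98 [ 0.4673 -0.1082  0.045 ]
red_mark [292. 113.] 0.61 [ 0.4711 -0.1081  0.045 ]
handpiece_center [237. 121.] 0.66 [ 0.4521 -0.0637  0.065 ]
handpiece_nose [236.  21.] 0.69 [ 0.532  -0.0401  0.065 ]
[ 0.46040277 -0.06055434] -165.07902602975685 0.14215032825702711 0.03422445147396591
```

View pics/w7c.png

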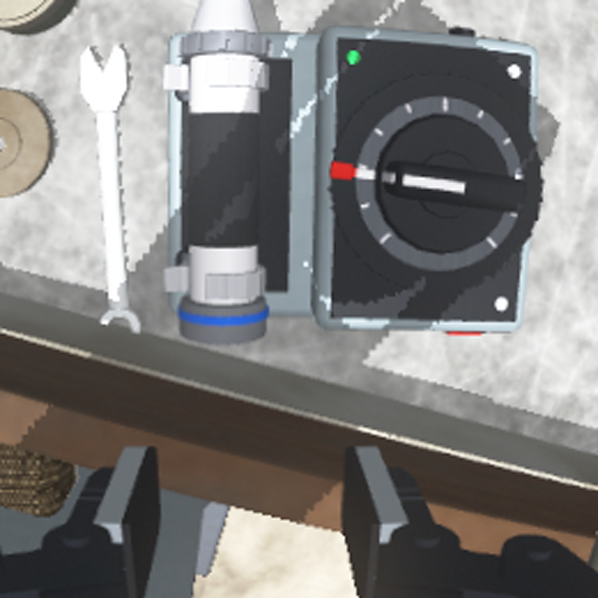

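The dial is still set and let go: the line meets the red tab at crop (355,172). The handpiece axis runs vertically through (225,180), so the gripper is parallel to it. Going over it and down.

drive_tool(commands=[[[0,0,0],[0.032,-0.0045,0],0.5],[[0,0,0],[0.032,-0.0045,0],0.5],[[0,0,0.3],[0,0,0.02],0.5],[[0,0,0],[0,0,0.035],0.5],[[0,0,0],[0,0,0.035],0.5],[[0,0,0],[0,0,0.026],0.5],[[0,0,0],[0,0,0],0.5],[[0,0,0],[0,0,0],0.5]])

```text
time: 14.2
eef_pos: [0.4536, -0.063, 0.0483]
ee_rot: [-0.0, 0.991, 0.136, -0.0]
wrist_force: [1.3, -0.2, 0.4]
grip_width: 0.0428
finger_force: 0.0
```

drive_tool(commands=[[[0,0,0],[0,0,0],0.2],[[0,0,0],[0,0,0],0.2],[[0,0,0],[0,0,0],0.2],[[0,0,0],[0,0,0],0.2]], newtons=60)

```text
time: 14.6
eef_pos: [0.4547, -0.0614, 0.0505]
ee_rot: [-0.001, 0.991, 0.135, 0.002]
wrist_force: [-1.8, 6.4, 3.5]
grip_width: 0.0226
finger_force: 58.5
```

```bash
python3 look.py w8.png dial_line red_mark; python3 -c "
from h import *
s=r.state();print(s['wrist_force'],s['moment'],s['finger_force'],s['joints'])"
```

```text
14.6 [ 0.4547 -0.0614  0.0505] [-0.0014  0.9908  0.1353  0.0015] yaw 15.553703032676944 0.022647991093776004
dial_line [331. 243.] 0.66 [ 0.4655 -0.1063  0.045 ]
red_mark [334. 241.] 0.87 [ 0.4673 -0.1081  0.045 ]
[-0.95810752  7.03276494  2.68452574] [ 1.06660496  0.11335926 -0.09353274] 58.518996834754944 [-0.28984851  0.1111815   2.12125344  0.00474992  0.90736572  1.00655506]
```

drive_tool(commands=[[[0,0,0],[0,-0.005,0],0.2],[[0,0,0],[0,-0.006,0],0.2],[[0,0,0],[0,-0.006,0],0.2],[[0,0,0],[0,-0.006,0],0.2],[[0,0,0],[0,-0.006,0],0.2],[[0,0,0],[0,-0.006,0],0.2],[[0,0,0],[0,-0.006,0],0.2],[[0,0,0],[0,-0.006,0],0.2]], newtons=80)

```text
time: 15.55
eef_pos: [0.4421, -0.0178, 0.0499]
ee_rot: [0.001, 0.991, 0.136, 0.002]
wrist_force: [-0.2, 0.0, -1.1]
grip_width: 0.0214
finger_force: 78.9
```

```bash
python3 look.py w9.png handpiece_center handpiece_nose dial_line red_mark rest_seat;  python3 -c "
from h import *
s=r.state();print(s['wrist_force'],s['moment'],s['finger_force'])
a=cv2.imread('pics/w9.png');cv2.imwrite('pics/w9.png',a)"
```

```text
15.55 [ 0.4421 -0.0178  0.0499] [0.0007 0.9907 0.136  0.0017] yaw 15.63418244769295 0.021357342260381978
handpiece_center [247. 264.] 0.86 [ 0.438  -0.0163  0.065 ]
handpiece_nose [248.  96.] 0.72 [0.5137 0.0044 0.065 ]
dial_line [404. 240.] 0.87 [ 0.4644 -0.1072  0.045 ]
red_mark [406. 241.] 0.62 [ 0.4642 -0.1087  0.045 ]
rest_seat [ 49. 148.] 0.91 [0.4631 0.1092 0.046 ]
[ 1.24969613  0.32812993 -1.84365257] [-0.0379933  -0.06078811 -0.04039582] 78.86935114860535
```

View pics/w9.png

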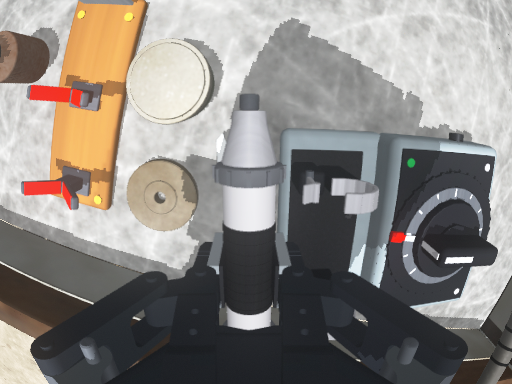

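The handpiece is out and lies straight in the fingers (axis at column 248, clips empty at (340,190)). The rest is at upper left with its forks at (85,97) and (75,183). Lifting and going near the rest to look.

drive_tool(commands=[[[0,0,0],[0,-0.003,-0.03],0.2],[[0,0,0],[0,0,-0.045],0.2],[[0,0,0],[0.005,-0.03,0],0.2],[[0,0,0],[0.005,-0.03,0],0.2],[[0,0,0],[0,0,0],0.2],[[0,0,0],[0,0,0],0.2]])

```text
time: 16.45
eef_pos: [0.4329, 0.0459, 0.1229]
ee_rot: [0.0, 0.991, 0.137, -0.0]
wrist_force: [-0.1, 0.1, -1.6]
grip_width: 0.0215
finger_force: 79.0
```

```bash
python3 look.py w10.png handpiece_center rest_seat; python3 - <<'E'
from h import *
np.set_printoptions(precision=4,suppress=True)
for cam in ("wrist","top"):
    if cam=="top": r.get_image("top")
    o=r.regions_of("rest",cam)
    if o:
        m=o[0]["mask"];print(cam,o[0]["conf"],m.sum())
        im=r.get_image(cam)
        # wooden foot only
        h=cv2.cvtColor(im,cv2.COLOR_RGB2HSV);w=m&(h[:,:,0]>8)&(h[:,:,0]<25)&(h[:,:,1]>100)
        ys,xs=np.nonzero(w);P=np.array([onz(cam,p,.010)[:2] for p in zip(xs,ys)],np.float32)
        print(cv2.minAreaRect(P))
    v=spot("rest_seat",cam);print(v and onz(cam,v[0],.046))
a=cv2.imread("pics/w10.png")
E
```

```text
16.45 [0.4329 0.0459 0.1229] [ 0.0002  0.9906  0.1371 -0.0004] yaw 15.758358962606218 0.021530960691346676
handpiece_center [249. 263.] 0.97 [0.3905 0.0337 0.065 ]
wrist 0.72 11046Traceback (most recent call last):
  File "<stdin>", line 11, in <module>
  File "h.py", line 12, in onz
    c,d=ray(cam,px);return c+d*(z-c[2])/d[2]
        ~~~^^^^^^^^
  File "h.py", line 5, in ray
    p=r.camera_params(cam);M=cv2.Rodrigues(np.array(p["rvec"],float))[0];t=np.array(p["tvec"],float)
ValueError: time passes only in moves, steps and waits
```

View pics/w10.png

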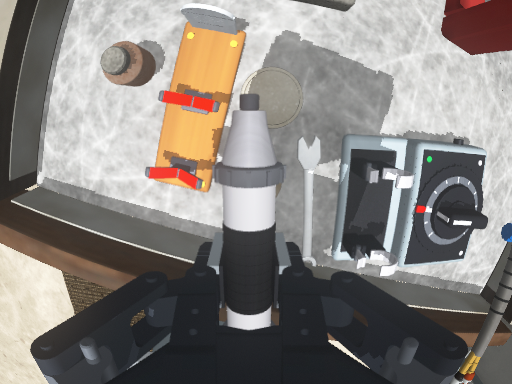

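Both forks are in plain view: red liners from (161,96) to (217,104) and from (147,173) to (201,184), guard plate at (213,18). I'll measure the rest from the foot and the liners.

```bash
python3 - <<'E'
import h
from h import *
np.set_printoptions(precision=4,suppress=True)
W=r.camera_params("wrist")
class C: 
    camera_params=staticmethod(lambda n:W)
h.r=C
im=cv2.imread("pics/w10.png");hv=cv2.cvtColor(im,cv2.COLOR_BGR2HSV)
H,S,V=[hv[:,:,i] for i in range(3)]
roi=np.zeros(H.shape,bool);roi[:195,140:255]=1
red=roi&((H<6)|(H>172))&(S>170)&(V>120)
n,l,st,ce=cv2.connectedComponentsWithStats(red.astype(np.uint8))
F=[]
for i in range(1,n):
    if st[i,4]<60: continue
    ys,xs=np.nonzero(l==i)
    e=[(xs.min(),ys[xs==xs.min()].mean()),(xs.max(),ys[xs==xs.max()].mean())]
    P=[onz("wrist",p,.05)[:2] for p in e];print(st[i],e,*P,np.linalg.norm(P[0]-P[1]));F.append((P[0]+P[1])/2)
    print(" mid",F[-1])
if len(F)==2:
    d=F[0]-F[1];print("seat",(F[0]+F[1])/2,np.degrees(np.arctan2(d[1],d[0])),np.linalg.norm(d))
w=roi&(H>8)&(H<22)&(S>120)&(V>120)
n,l,st,ce=cv2.connectedComponentsWithStats(cv2.morphologyEx((w|red).astype(np.uint8),3,np.ones((5,5))))
i=1+st[1:,4].argmax();ys,xs=np.nonzero((l==i)&w)
P=np.array([onz("wrist",p,.010)[:2] for p in zip(xs,ys)],np.float32);print(st[i],cv2.minAreaRect(P))
for p in [(190,35),(234,43),(204,184)]:print("screw",onz("wrist",p,.01))
E
```

```text
[163  91  30  15 313] [(np.int64(163), np.float64(99.0)), (np.int64(192), np.float64(96.0))] [0.4933 0.1275] [0.5003 0.1066] 0.021989494792337638
 mid [0.4968 0.117 ]
[193  96  22  16 226] [(np.int64(193), np.float64(104.0)), (np.int64(214), np.float64(100.5))] [0.4947 0.1044] [0.5009 0.0901] 0.015544711934858652
 mid [0.4978 0.0972]
[149 168  29  10 270] [(np.int64(149), np.float64(176.5)), (np.int64(177), np.float64(168.0))] [0.4329 0.1256] [0.4452 0.105 ] 0.02397996266081245
 mid [0.4391 0.1153]
[178 169  20  20 200] [(np.int64(178), np.float64(177.0)), (np.int64(197), np.float64(178.5))] [0.4386 0.1028] [0.4413 0.0882] 0.014811706676147887
 mid [0.4399 0.0955]
[ 149   22   97  170 8885] ((0.49220484495162964, 0.10874908417463303), (0.1459910124540329, 0.0529775470495224), 1.7887145280838013)
screw [0.552  0.1306 0.01  ]
screw [0.5535 0.0917 0.01  ]
screw [0.4267 0.0853 0.01  ]
```

drive_tool(commands=[[[0,0,7],[0,0,0],0.2],[[0,0,7],[0,0,0],0.2],[[0,0,0],[0.0195,-0.0305,0],0.2],[[0,0,0],[0.0195,-0.0305,0],0.2],[[0,0,0],[0,0,0],0.2],[[0,0,0],[0,0,0.03],0.2],[[0,0,0],[0,0,0],0.2],[[0,0,0],[0,0,0],0.2]])

```text
time: 17.5
eef_pos: [0.4691, 0.1071, 0.0925]
ee_rot: [0.0, 1.0, 0.014, -0.002]
wrist_force: [0.2, 0.6, -2.0]
grip_width: 0.0216
finger_force: 79.1
```

```bash
python3 look.py w11.png; python3 - <<'E'
from h import *
im=cv2.imread("pics/w11.png");cv2.imwrite("pics/w11c.png",im[60:384,120:400])
E
```

```text
17.5 [0.4691 0.1071 0.0925] [ 0.0002  0.9999  0.0141 -0.0017] yaw 1.6122500366527481 0.02159706479350019
```

View pics/w11c.png

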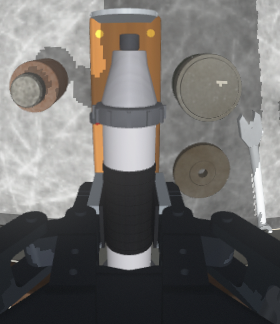

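```bash
python3 - <<'E'
import h
from h import *
W=r.camera_params("wrist");s=r.state();print(W["cx"],W["cy"])
class C: camera_params=staticmethod(lambda n:W)
h.r=C
im=cv2.imread("pics/w11.png");hv=cv2.cvtColor(im,cv2.COLOR_BGR2HSV);H,S,V=[hv[:,:,i] for i in range(3)]
w=(H>8)&(H<22)&(S>120)&(V>100)
M=R.from_quat(np.roll(s["ee_rot"],-1))
T=lambda p,z:M.inv().apply(onz("wrist",p,z)-s["eef_pos"])*1000
for row in(90,95,100,105,200,215):
    x=np.nonzero(w[row,200:290])[0]+200
    if len(x): a,b=T((x.min(),row),.01),T((x.max(),row),.01);print(row,x.min(),x.max(),a.round(1),b.round(1))
print("nose",T((250,101),.1075),"ring",T((228,177),.1075),T((285,177),.1075),T((226,235),.1075),T((275,235),.1075))
E
```

```text
248.63211331613027 193.98027922159218
90 210 279 [ 85.6 -29.1  83.4] [85.4 22.7 83.4]
95 210 279 [ 81.7 -29.2  83.4] [81.5 22.7 83.4]
100 210 280 [ 77.9 -29.2  83.4] [77.7 23.5 83.4]
105 210 280 [ 74.1 -29.2  83.4] [73.9 23.5 83.4]
200 214 278 [ -1.1 -28.   83.4] [-1.2 23.4 83.4]
215 215 278 [-14.  -27.7  83.4] [-14.   23.8  83.4]
nose [ 74.60539294   0.47814709 -14.12396929] ring [ 41.07858725  -9.36301228 -14.1006013 ] [ 41.0713698   16.15301795 -14.09514313] [ 12.73699323 -10.97422726 -14.07941391] [ 12.68915441  12.40153223 -14.07438225]
```

drive_tool(commands=[[[0,0,0],[0.002,-0.0018,0.01],0.2],[[0,0,0],[0,0,0.02],0.2],[[0,0,0],[0,0,0.015],0.2],[[0,0,0],[0,0,0.007],0.2],[[0,0,0],[0,0,0.006],0.2],[[0,0,0],[0,0,0],0.2],[[0,0,0],[0,0,0],0.2]])

```text
time: 18.25
eef_pos: [0.4731, 0.1098, 0.0358]
ee_rot: [-0.0, 1.0, 0.014, 0.001]
wrist_force: [0.4, -0.3, -0.7]
grip_width: 0.0215
finger_force: 79.1
```

drive_tool(commands=[[[0,0,0],[0,0,0.003],0.2],[[0,0,0],[0,0,0],0.2],[[0,0,0],[0,0,0.002],0.2],[[0,0,0],[0,0,0],0.2],[[0,0,0],[0,0,0],0.2]])

```text
time: 18.75
eef_pos: [0.473, 0.1096, 0.0319]
ee_rot: [0.0, 1.0, 0.015, 0.0]
wrist_force: [-4.1, -1.4, 9.3]
grip_width: 0.0219
finger_force: 80.5
```

```bash
python3 look.py w12.png rest_seat handpiece_center; python3 -c "
from h import *
s=r.state();print(s['wrist_force'],s['moment'])
for l,z in (('handpiece_center',.046),('handpiece_nose',.046),('rest_seat',.046)):
    o={}
    for c in('top','side'):
        r.get_image(c);o[c]=spot(l,c)
    print(l,*[(c,onz(c,v[0],z)) for c,v in o.items() if v])"
```

```text
18.75 [0.473  0.1096 0.0319] [0.0003 0.9999 0.0149 0.    ] yaw 1.7092272099563517 0.021888513550494933
rest_seat [249. 262.] 0.36 [0.4711 0.1095 0.046 ]
handpiece_center [249. 265.] 0.58 [0.4801 0.1097 0.065 ]
[-3.85936805 -0.4924039   8.67457555] [-0.19584227  0.65229788  0.06968036]
handpiece_center ('top', array([ 0.63060829, -0.2502827 ,  0.046     ])) ('side', array([0.4712098, 0.1074137, 0.046    ]))
handpiece_nose ('side', array([0.5551656, 0.1031408, 0.046    ]))
rest_seat ('top', array([0.46297193, 0.10292254, 0.046     ])) ('side', array([0.46875634, 0.09413874, 0.046     ]))
```

Upward contact at the expected height shows it is seated in the forks. Letting go and rising.

drive_tool(commands=[[[0,0,0],[0,0,0],0.45],[[0,0,0],[0,0,0],0.45],[[0,0,0],[0,0,0],0.45],[[0,0,0],[0,0,-0.02],0.45],[[0,0,0],[0,0,-0.04],0.45],[[0,0,0],[-0.02,0,-0.04],0.45],[[0,0,0],[-0.04,0,-0.02],0.45],[[0,0,0],[0,0,0],0.45]])

```text
time: 20.3
eef_pos: [0.4111, 0.1083, 0.1531]
ee_rot: [-0.0, 1.0, 0.015, 0.002]
wrist_force: [-0.6, -0.3, -0.3]
grip_width: 0.0385
finger_force: 0.0
```

```bash
python3 look.py w13.png handpiece_center handpiece_nose rest_seat; python3 - <<'E'
from h import *
for l in("dial_line","red_mark"):
    v=spot(l,"wrist");print(l,v and onz("wrist",v[0],.045))
im=cv2.imread("pics/w13.png");cv2.imwrite("pics/w13c.png",cv2.resize(im[0:300,100:500],None,fx=1.9,fy=1.9))
E
```

```text
20.3 [0.4111 0.1083 0.1531] [-0.0003  0.9999  0.0148  0.0021] yaw 1.697375531721881 0.03848867882174523
handpiece_center [249. 123.] 0.56 [0.4724 0.1095 0.065 ]
handpiece_nose [246.  32.] 0.9 [0.5433 0.1134 0.065 ]
dial_line [ 0.46741299 -0.10238839  0.045     ]
red_mark [ 0.46857456 -0.10671074  0.045     ]
```

View pics/w13c.png

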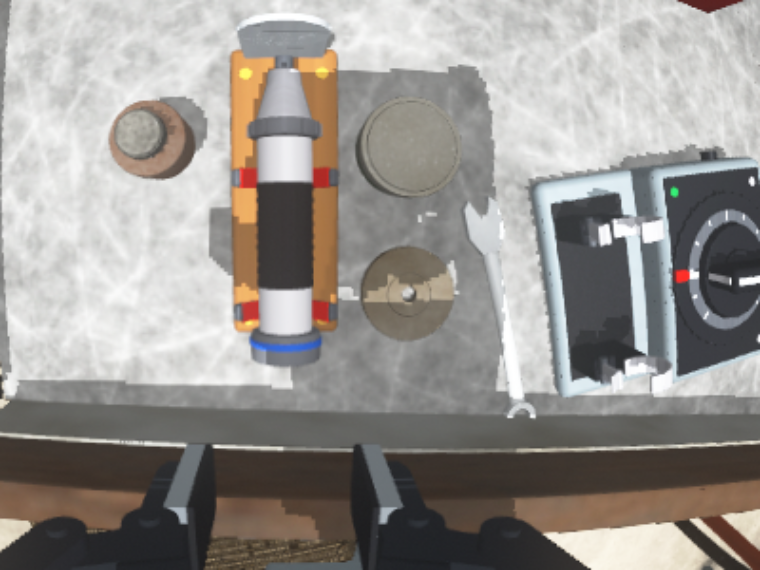

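The handpiece lies in both forks, nose to the plate (crop (285,60)), within a few mm of midway. The dial line still meets the red tab at (690,275), and nothing else has moved. Handing in.

```bash
python3 -c "
from cell import r
print(r.sign_off())"
```

```text
the job is handed in; nothing more can be done
None
```

The job is handed in: the dial was set to the red mark before unclipping and still shows it in the last picture, and the handpiece was rolled out over the lips and lies in both forks, nose to the guard plate. The hand-in returned no verdict.

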